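# Put the pipe-fitting kit back in its places

## Robot

A 7-joint arm with a two-finger parallel gripper is mounted at the origin on the work surface; the furniture and walls round the work are solid. World frame = base frame: x ahead of the robot, y to its left, z up, the work surface at z = 0. Lengths are in m, angles in rad, forces in N, time in s.
With the tool pointing down it reaches from about 0.425 to 0.875 m from the base axis. Payload 4.7 kg.
Tool frame: the origin (TCP) lies midway between the tips of the shut fingers; the grasp point (between the pads) lies 19 mm behind it; z points along the fingers, y is the direction in which the jaws open and shut (so a half turn about z gives the same grasp; the last joint's range is limited). The gripper opens to 87 mm and grips with 3 to 60 N. Pads are 19 mm wide; open, the fingers measure 117 mm over their backs; the gripper's body (75 mm by 190 mm) begins 51 mm behind the grasp point.
Start: joints at [1.229, 0.321, -0.07, 1.45, 0.023, 1.371, -0.057], TCP at [0.226, -0.609, 0.223] pointing down, gripper open.
Joint ranges: [-2.86, 2.86], [-0.3, 2.09], [-1.38, 1.24], [0.06, 2.45], [-1.56, 4.7], [0.09, 2.05], [-2.69, 2.69]. Speed limits (rad/s): [2.57, 2.57, 3.14, 3.14, 3.14, 3.14, 3.14].

## Interface

Orientations are given as a rotation vector (axis times angle).
In Python, from bench import get_state, eyes, job gives the robot as it stands. The module is installed in compiled form; this text tells all that it offers.
- The arm moves only by the shell command python3 -m jog 'ROWS' [FORCE]. ROWS is JSON, a list that holds one entry, the list of rows, each a list of 5 numbers: the opening, from 0 (shut) to 1 (fully open), then the shift along the tool's x, y, z in units of 40 mm (1.0 is 40 mm), then the turn about the tool's z in units of 5 degrees (1.0 is 5 degrees). In form: [[[jaw, dx, dy, dz, turn], ...]]. A call has 1 to 10 rows; each row shifts and turns the commanded pose from where the row before left it, along the tool's axes as they then stand; what a row does not reach is not made up. A row lasts 1/8 s, in which the tool goes at most 62.5 mm and 10.7 degrees, less where a joint would pass 70% of its speed; a pose out of reach is approached as far as the arm can. A call is refused whole if a number of a shift passes 1 or a number of a turn 1, either way. A call with a gripper value outside its range is refused whole. The fingers move at their own pace and stop on an object; FORCE is the grip in N (left out, the last holds). Time passes only in rows, so rows that do not move let the fingers close. It gives the time, the measured TCP pose, the force and the opening at its end, in the units of the state.
- get_state(): the state, without advancing time (a new reading comes with each control period).
- eyes.get_image(name): name is "side" or "top" or "wrist"; returns (picture, depth): 400x640x3 uint8, red, green, blue; 400x640 float32, m along the optical axis (not along the pixel's ray), 0 where there is no reading.
- eyes.camera_params(name): a dict with "camera_matrix" (3x3 intrinsics, pixels), "k1" (the pictures are not rectified: a ray, as slopes to the right and down, at radius r is drawn at 1 + k1 r^2 times it, then the intrinsics apply), "pose" (4x4, takes a point from camera to world coordinates); the wrist camera has in their place "mount" (4x4, takes a point from camera to tool coordinates, whose origin is the TCP and whose axes are the flange's). Camera axes: x right, y down, z forward; pixel columns grow to the right and rows downward; lengths in m; the calibration is good to about 2 mm. A picture is of the moment at which its call begins: read the wrist's pose just before it. camera_params takes no time and is no camera call.
- job.close_job(): hands the job in, once; it reports no verdict.
The state is a dict: "time": time; "joint_positions": joint angles; "qd": joint speeds; "joint_torque": joint torques, N m; "position": TCP position; "tool_rot": TCP orientation; "ft_force": force on the tool from outside, world axes, zero at the start; "torque": the same for the moment, N m; "grip_width": opening from 0.0 (shut) to 1.0 (fully open).
Only numpy, scipy, OpenCV 4.12 (cv2) and the standard library are available. Lean on these libraries where they do the work, as an engineer would, in place of code of your own. Each camera call takes 0.05 s, during which the arm holds its last target. There are 200 camera calls.

## Task

Put the pipe-fitting kit away: seat each clamp cap fully on its own lower half, the one with the same colour of paint marks, so that the dowels come up through its holes and it lies flat. Set the green-lidded tin upright in the round tray and stand the yellow tape measure upright in the long tray, each flat on the tray's floor inside the rim. Leave the grey pipe elbow and the red pipe cutter where they lie.

Things in the scene. Friction and masses are not known exactly. Their poses are not given: they have to be found in the camera images.
- cap_blue: Loose aluminium pipe-clamp cap, blue paint stripes; 38 (x) x 100 (y) x 26 mm high, 0.16 kg. Origin: centre of its flat underside. Arch in the middle: flat side faces 34 mm apart in x, grip there (|y|<12), 10-24 mm up. Ears 10 mm thick, y 22 to 50 mm out, each with a 13 mm upright through hole at (7,36), (-7,-36) mm. Same after half a turn. Lies underside down.
- cap_orange: Loose aluminium pipe-clamp cap, orange paint stripes; 38 (x) x 100 (y) x 26 mm high, 0.16 kg. Origin: centre of its flat underside. Arch in the middle: flat side faces 34 mm apart in x, grip there (|y|<12), 10-24 mm up. Ears 10 mm thick, y 22 to 50 mm out, each with a 13 mm upright through hole at (-7,36), (7,-36) mm. Same after half a turn. Lies underside down.
- flux_tin: Loose round tin with a green lid and pale body, 62 mm across, 34 mm high, 0.11 kg, standing upright. Origin: centre of its underside. Grip across the diameter, near the lid.
- tape_measure: Loose yellow and black tape measure, 0.24 kg, upright on its edge: 33 mm thick in x (38 over the clip), 90 mm in y, 65 mm high. Origin: underside, middle of the 90 mm. The solid case spans y -27 to +45 mm, a thin blade tongue at the bottom y -45 to -27 mm. Grip across x, near y = +9 mm, 35-50 mm above the underside.
- base_blue: Fixed lower clamp half, blue paint, dark foot 52 (x) x 124 (y) x 6 mm. Origin: centre of foot's underside, on the counter. Flat parting face 30 mm up; 8 mm dowels rise 13 mm above it, tapered, at (7,36), (-7,-36) mm. The blue cap seats with its underside on that face, dowels in its holes, y along y, either way round; the other cap cannot seat (holes on the other diagonal).
- base_orange: Fixed lower clamp half, orange paint, dark foot 52 (x) x 124 (y) x 6 mm. Origin: centre of foot's underside, on the counter. Flat parting face 30 mm up; 8 mm dowels rise 13 mm above it, tapered, at (-7,36), (7,-36) mm. The orange cap seats with its underside on that face, dowels in its holes, y along y, either way round; the other cap cannot seat (holes on the other diagonal).
- round_tray: Fixed round black tray with a green floor, the tin's place. Outside 88 mm across, inside 78 mm; floor 3 mm and rim 7 mm above the counter. Origin: centre of its underside.
- long_tray: Fixed rectangular black tray with a yellow floor, the tape measure's place. Outside 66 mm (x) by 118 mm (y), inside 56 by 108 mm; floor 5 mm and rim 9 mm above the counter. Origin: centre of its underside; the tape measure's y lies along the tray's y, either way round.
- elbow_grey: Bystander: loose grey plastic pipe elbow, 42 x 42 x 26 mm, lying on the counter amid the work. Origin: centre of its underside. Leave it alone.
- pipe_cutter: Bystander: loose red pipe cutter with a black knob, 58 x 172 x 27 mm (length along its y), at the left of the work. Origin: centre of its underside. Leave it alone.
Mind the look-alikes: they are no part of the job. Leave any black look-alike of the cap_blue alone.

How it is judged:
By the outcome, as a careful person would: the job done as asked, in the order asked, and still so for the second after the job is handed in, with the robot touching nothing.
It also fails if it takes over 109 s, if anything falls off the work surface, if the arm or the gripper's body presses on something with over 40 N, if the wrist force passes 120 N, or if a joint passes its speed limit or range.

## Working session

There is one attempt and no reset: what is moved stays moved. The work goes in short steps, Python scripts to look and compute and a shell command to move; the robot and the scene stay as the last step left them, time stands still between calls to the robot, and variables do not carry over. Pictures are saved under pics/ and viewed, about 12 in all and at most 16, crops included, and the job is handed in when it is done.

```bash
mkdir -p pics; cat > h.py <<'E'
import numpy as np, cv2
from bench import get_state, eyes, job
from scipy.spatial.transform import Rotation as R
def T(name,s=None):
    p=eyes.camera_params(name)
    if name=='wrist':
        s=s or get_state(); M=np.eye(4); M[:3,:3]=R.from_rotvec(s['tool_rot']).as_matrix(); M[:3,3]=s['position']
        return p, M@p['mount']
    return p, np.array(p['pose'])
def grab(name,fn):
    s=get_state(); p,P=T(name,s); im,d=eyes.get_image(name)
    cv2.imwrite(f'pics/{fn}.png',im[:,:,::-1]); np.savez(f'pics/{fn}.npz',im=im,d=d,K=p['camera_matrix'],k1=p['k1'],P=P)
    return im,d
def ray(f,uv):
    K=f['K'];k=float(f['k1']);D=np.array([k,0,0,0,0.])
    n=cv2.undistortPoints(np.array(uv,float).reshape(-1,1,2),np.array(K,float),D).reshape(-1,2)
    return n
def at_z(f,uv,z):
    n=ray(f,uv);P=f['P'];d=np.c_[n,np.ones(len(n))]@P[:3,:3].T;o=P[:3,3]
    return o+d*((z-o[2])/d[:,2])[:,None]
def cloud(f):
    d=f['d'];v,u=np.mgrid[:d.shape[0],:d.shape[1]]
    n=ray(f,np.c_[u.ravel(),v.ravel()]);dd=d.ravel()[:,None]
    return (np.c_[n*dd,dd]@f['P'][:3,:3].T+f['P'][:3,3]).reshape(*d.shape,3)
def load(fn): return np.load(f'pics/{fn}.npz')
def plan(x,y,z,ang=None):
    "shift in tool units to world target; yaw of tool y axis"
    s=get_state();M=R.from_rotvec(s['tool_rot']).as_matrix()
    d=M.T@(np.array([x,y,z])-s['position'])/0.04
    yaw=np.degrees(np.arctan2(M[1,1],M[0,1]))
    print('t',round(s['time'],2),'pos',np.round(s['position'],4),'units',np.round(d,2),'yaw tool y',round(yaw,1),'F',np.round(s['ft_force'],1),'grip',round(s['grip_width'],3))
    if ang is not None:
        # tool z down: turn + about tool z decreases world yaw
        t=-(ang-yaw); t=(t+90)%180-90; print('turn units',round(t/5,2), 'q7',round(s['joint_positions'][6],2))
E
python3 - <<'E'
from h import *
grab('top','top0');grab('side','side0')
for n in('top','side'): print(np.round(T(n)[1],3).tolist())
plan(.5,0,.2,0)
E
```

```text
[[-0.009, -0.99, 0.14, 0.353], [-1.0, 0.008, -0.009, -0.001], [0.008, -0.14, -0.99, 1.06], [0.0, 0.0, 0.0, 1.0]]
[[-0.059, 0.464, -0.884, 1.501], [0.998, 0.029, -0.052, 0.062], [0.001, -0.885, -0.465, 0.585], [0.0, 0.0, 0.0, 1.0]]
t 0.1 pos [ 0.2262 -0.6088  0.2216] units [ 11.72 -11.88   0.56] yaw tool y -69.6 F [-0.1 -0.8 -0.3] grip 1.003
turn units -13.92 q7 -0.06
```

View pics/top0.png

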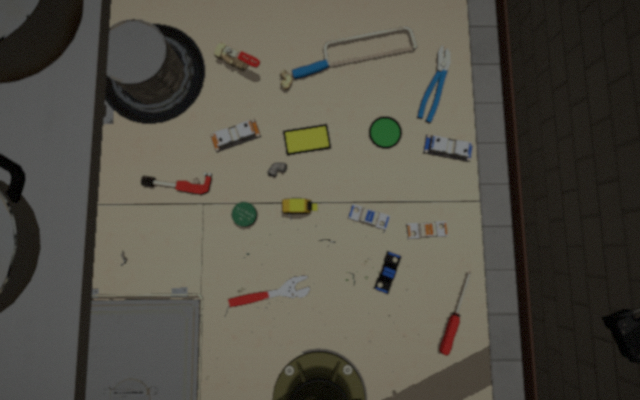

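View pics/side0.png

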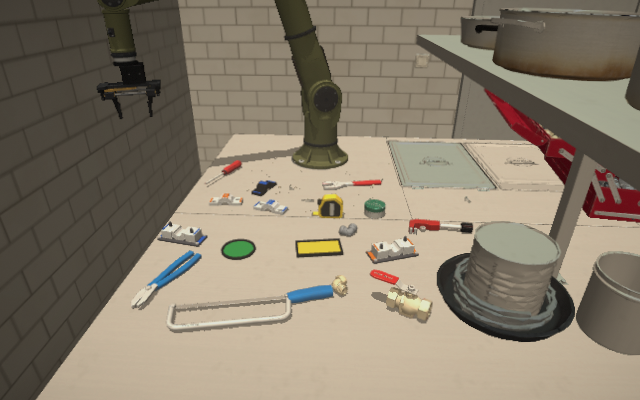

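The top picture shows the blue cap at (369,216), orange cap (427,230), black look-alike (387,272), tin (244,214) and tape (298,205). The bases are orange (236,134) and blue (448,147), with the round tray at (385,132), long tray (307,139), elbow (277,169) and cutter (178,184).

Candidates for cap_blue are (369,216), the white one with blue stripes, and (387,272), black. I'll check this in an enlarged crop.

```bash
python3 - <<'E'
from h import *
f=load('top0');im=f['im'][:,:,::-1]
a=cv2.resize(im[185:295,335:455],None,fx=5,fy=5,interpolation=cv2.INTER_CUBIC)[:, :]
a=np.clip(a.astype(float)*1.6,0,255).astype(np.uint8)
b=np.clip(cv2.resize(im[110:230,200:480],None,fx=2.85,fy=2.85,interpolation=cv2.INTER_CUBIC).astype(float)*1.6,0,255).astype(np.uint8)
cv2.imwrite('pics/c1.png',a);cv2.imwrite('pics/c2.png',b)
C=cloud(f)
for n,(u,v) in dict(capb=(369,216),capo=(427,230),tin=(244,214),tape=(298,205),bo=(236,134),bb=(448,147),rt=(385,132),lt=(307,139),elb=(277,169),cut=(190,186),table=(340,170)).items():
    print(n,np.round(np.median(C[v-1:v+2,u-1:u+2].reshape(-1,3),0),3))
E
```

```text
capb [ 0.437 -0.132  0.026]
capo [ 0.4   -0.275  0.026]
tin [0.444 0.178 0.033]
tape [0.461 0.043 0.064]
bo [0.651 0.204 0.019]
bb [ 0.613 -0.341  0.02 ]
rt [ 0.66  -0.183  0.002]
lt [0.641 0.022 0.004]
elb [0.559 0.099 0.016]
cut [0.517 0.318 0.018]
table [ 0.559 -0.063 -0.001]
```

View pics/c1.png

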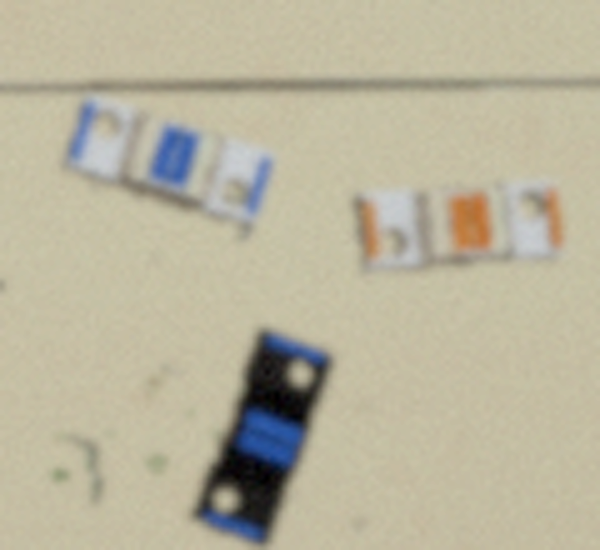

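View pics/c2.png

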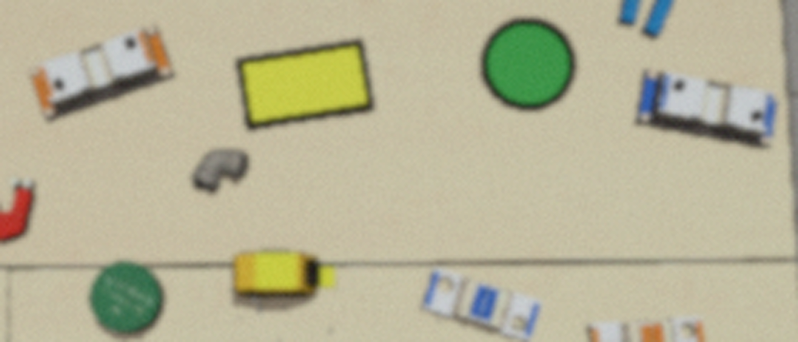

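The white cap at (369,216) is cap_blue, and the black one at (387,272) is the look-alike to leave alone. The orange cap is at (427,230). I'll move over the caps with the wrist camera.

```bash
python3 - <<'E'
from h import *
plan(.42,-.2,.25,-6)
print(np.round(eyes.camera_params('wrist')['mount'],3).tolist(), eyes.camera_params('wrist')['camera_matrix'])
E
```

```text
t 0.1 pos [ 0.2262 -0.6088  0.2216] units [ 8.1  -7.89 -0.7 ] yaw tool y -69.6 F [-0.1 -0.8 -0.3] grip 1.003
turn units -12.72 q7 -0.06
[[0.0, -0.961, -0.276, 0.076], [1.0, 0.0, 0.0, -0.002], [-0.0, -0.276, 0.961, -0.164], [0.0, 0.0, 0.0, 1.0]] [[327.58202123   0.         318.13709739]
 [  0.         327.58202123 192.76190391]
 [  0.           0.           1.        ]]
```

```bash
python3 -m jog '[[[1,0.81,-0.79,-0.07,0],[1,0.81,-0.79,-0.07,0],[1,0.81,-0.79,-0.07,0],[1,0.81,-0.79,-0.07,0],[1,0.81,-0.79,-0.07,0],[1,0.81,-0.79,-0.07,0],[1,0.81,-0.79,-0.07,0],[1,0.81,-0.79,-0.07,0],[1,0.81,-0.79,-0.07,0],[1,0.81,-0.79,-0.07,0]]]'
python3 -m jog '[[[1,0,0,0,-1],[1,0,0,0,-1],[1,0,0,0,-1],[1,0,0,0,-1],[1,0,0,0,-1],[1,0,0,0,-1],[1,0,0,0,-1],[1,0,0,0,-1],[1,0,0,0,-1],[1,0,0,0,-1]]]'
python3 -m jog '[[[1,0,0,0,-1],[1,0,0,0,-1],[1,0,0,0,-0.7],[1,0,0,0,0]]]'
python3 - <<'E'
from h import *
grab('wrist','w1'); plan(.42,-.2,.25,-6)
f=load('w1');im=f['im'][:,:,::-1]
cv2.imwrite('pics/w1.png',np.clip(im.astype(float)*1.4,0,255).astype(np.uint8))
E
```

```text
time: 1.35
position: [0.4203, -0.1988, 0.2504]
tool_rot: [3.092, 0.556, -0.001]
ft_force: [-0.1, -0.3, -0.0]
grip_width: 0.998
time: 2.6
position: [0.4197, -0.2001, 0.2501]
tool_rot: [-2.564, -1.814, 0.001]
ft_force: [-0.1, 0.2, -0.2]
grip_width: 1.002
time: 3.1
position: [0.4198, -0.2001, 0.2502]
tool_rot: [-2.337, -2.099, 0.001]
ft_force: [-0.3, 0.3, -0.8]
grip_width: 1.0
t 3.15 pos [ 0.4198 -0.2001  0.2503] units [0.   0.   0.01] yaw tool y -6.2 F [-0.8  0.2 -0. ] grip 0.999
turn units -0.04 q7 0.31
```

View pics/w1.png

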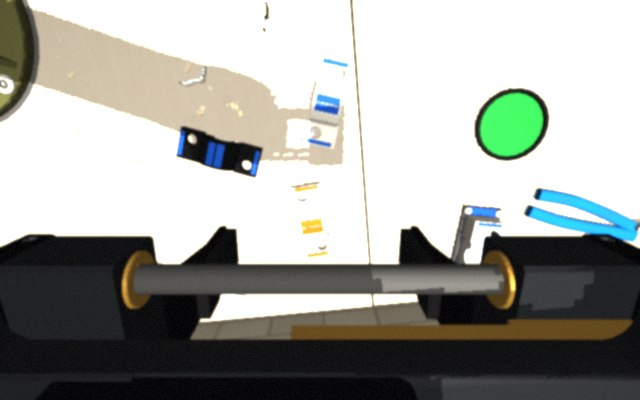

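```bash
cat >> h.py <<'E'
def fit(C,x,y,zlo,zhi,r=.075):
    m=(np.hypot(C[...,0]-x,C[...,1]-y)<r)&(C[...,2]>zlo)&(C[...,2]<zhi)
    lab=cv2.morphologyEx(m.astype(np.uint8),cv2.MORPH_OPEN,np.ones((2,2)))
    n,l,st,_=cv2.connectedComponentsWithStats(lab)
    if n<2: print('none');return
    i=1+np.argmax(st[1:,4]); p=C[l==i]
    (cx,cy),(w,h),a=cv2.minAreaRect((p[:,:2]*1000).astype(np.float32))
    la=a if w>h else a+90
    print('n',len(p),'ctr',round(cx,1),round(cy,1),'size',round(w,1),round(h,1),'long-axis yaw',round((la+90)%180-90,1),'z',np.round(np.percentile(p[:,2],[5,50,95]),4))
E
python3 - <<'E'
from h import *
for n in('w1','top0'):
    C=cloud(load(n)); print(n)
    for nm,x,y,lo,hi in[('capb',.437,-.132,.005,.05),('capb arch',.437,-.132,.016,.05),('capo',.4,-.275,.005,.05),('capo arch',.4,-.275,.016,.05),('bb',.613,-.341,.004,.06),('bb top',.613,-.341,.022,.06),('bo',.651,.204,.004,.06),('tin',.444,.178,.008,.06),('tape',.461,.043,.008,.1),('lt',.641,.022,.002,.02),('rt',.66,-.183,.0015,.02)]:
        print(nm,end=' ');fit(C,x,y,lo,hi)
f=load('w1');cv2.imwrite('pics/w1c.png',cv2.resize(f['im'][45:265,270:360,::-1],None,fx=2.7,fy=2.7,interpolation=cv2.INTER_CUBIC))
E
```

```text
w1
capb n 2546 ctr 436.8 -130.9 size 102.4 43.3 long-axis yaw 71.9 z [0.0021 0.0131 0.0285]
capb arch n 1117 ctr 439.5 -131.3 size 44.0 35.8 long-axis yaw 71.9 z [0.0152 0.0257 0.0289]
capo n 1941 ctr 405.0 -228.7 size 211.0 43.7 long-axis yaw 89.5 z [0.0025 0.0132 0.0285]
capo arch n 842 ctr 406.7 -212.7 size 179.8 36.3 long-axis yaw 88.1 z [0.0144 0.0256 0.029 ]
bb n 2068 ctr 551.0 -219.7 size 92.4 298.7 long-axis yaw -55.2 z [0.0067 0.0208 0.0378]
bb top n 764 ctr 530.0 -241.4 size 55.3 307.2 long-axis yaw -38.9 z [0.0229 0.0314 0.0449]
bo none
tin none
tape none
lt n 4 ctr 598.2 -35.6 size 1.1 1.5 long-axis yaw -9.5 z [0.0015 0.0018 0.0025]
rt n 4496 ctr 579.8 -141.7 size 95.0 290.9 long-axis yaw -24.9 z [0.0019 0.0049 0.0089]
top0
capb n 529 ctr 420.2 -86.7 size 83.5 202.1 long-axis yaw -74.3 z [-0.0005  0.0118  0.0269]
capb arch n 208 ctr 435.4 -135.2 size 40.5 32.2 long-axis yaw 72.4 z [0.0113 0.0235 0.0278]
capo n 536 ctr 389.6 -166.7 size 40.7 337.5 long-axis yaw -84.3 z [-0.0008  0.0121  0.0279]
capo arch n 218 ctr 386.4 -151.9 size 34.0 307.9 long-axis yaw -83.7 z [0.0017 0.024  0.029 ]
bb n 853 ctr 522.8 -186.9 size 113.1 491.4 long-axis yaw -60.5 z [0.0033 0.0258 0.0327]
bb top n 247 ctr 499.7 -197.2 size 51.9 488.0 long-axis yaw -59.3 z [0.0074 0.0294 0.0336]
bo n 814 ctr 502.5 136.8 size 387.4 124.1 long-axis yaw 24.8 z [0.0026 0.0245 0.032 ]
tin n 514 ctr 417.0 97.4 size 226.5 61.5 long-axis yaw 72.0 z [0.0022 0.0326 0.0359]
tape n 469 ctr 414.2 40.9 size 128.2 75.0 long-axis yaw 3.8 z [0.0012 0.0583 0.0658]
lt n 1069 ctr 514.3 -0.5 size 319.4 118.7 long-axis yaw 8.8 z [0.0001 0.0051 0.0095]
rt n 634 ctr 515.3 -121.1 size 88.8 394.6 long-axis yaw -23.8 z [-0.001   0.0034  0.0079]
```

View pics/w1c.png

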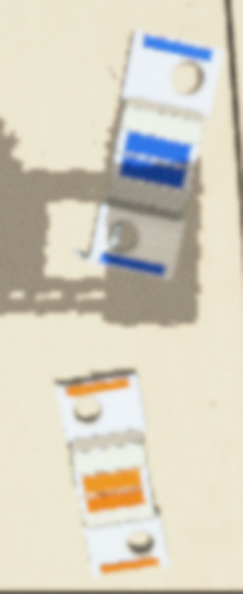

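```bash
sed -i "s/np.ones((2,2))/np.ones((3,3),np.uint8)/; s/C\[l==i\]/C[(l==i)\&m]/" h.py
python3 - <<'E'
from h import *
for n in('w1','top0'):
    C=cloud(load(n)); print(n)
    for nm,x,y,lo,hi in[('capb',.437,-.132,.005,.05),('capb arch',.437,-.132,.016,.05),('capo',.4,-.275,.005,.05),('capo arch',.4,-.275,.016,.05),('bb',.613,-.341,.004,.06),('bb top',.613,-.341,.022,.06),('bo',.651,.204,.004,.06),('bo top',.651,.204,.022,.06),('tin',.444,.178,.008,.06),('tape',.461,.043,.008,.1),('tape hi',.461,.043,.04,.1),('lt',.641,.022,.002,.02),('rt',.66,-.183,.0015,.02)]:
        print(nm,end=' ');fit(C,x,y,lo,hi)
plan(.437,-.131,.12,-18.1)
E
```

```text
w1
capb n 2520 ctr 437.0 -129.9 size 100.2 39.1 long-axis yaw 71.8 z [0.0106 0.0134 0.0285]
capb arch n 1109 ctr 437.4 -129.9 size 43.3 33.8 long-axis yaw 71.9 z [0.0183 0.0259 0.0289]
capo n 1937 ctr 403.3 -276.8 size 38.1 101.1 long-axis yaw -86.8 z [0.0105 0.0133 0.0285]
capo arch n 836 ctr 403.2 -276.3 size 34.2 43.9 long-axis yaw -87.1 z [0.0184 0.0258 0.029 ]
bb n 2064 ctr 618.9 -321.4 size 82.9 51.8 long-axis yaw 78.3 z [0.0063 0.0196 0.0325]
bb top n 760 ctr 620.8 -314.6 size 44.7 38.8 long-axis yaw 78.4 z [0.0235 0.0313 0.0334]
bo none
bo top none
tin none
tape none
tape hi none
lt none
rt n 4295 ctr 660.6 -178.2 size 89.6 91.2 long-axis yaw -0.3 z [0.0033 0.005  0.0089]
top0
capb n 515 ctr 437.7 -133.5 size 97.8 38.6 long-axis yaw 71.4 z [0.0074 0.0126 0.0269]
capb arch n 206 ctr 437.4 -132.2 size 39.5 34.0 long-axis yaw 72.6 z [0.0176 0.0238 0.0278]
capo n 522 ctr 403.6 -279.2 size 37.9 101.2 long-axis yaw -87.8 z [0.0076 0.0136 0.0277]
capo arch n 214 ctr 403.1 -278.0 size 34.0 39.8 long-axis yaw -87.4 z [0.0182 0.0244 0.0288]
bb n 817 ctr 616.0 -344.3 size 122.7 51.4 lon
[... 164 characters left out ...]
 121.3 long-axis yaw -70.6 z [0.0052 0.0271 0.0321]
bo top n 239 ctr 643.4 234.9 size 38.0 42.8 long-axis yaw -71.6 z [0.0237 0.0289 0.0332]
tin n 510 ctr 443.9 177.7 size 61.1 59.4 long-axis yaw 89.5 z [0.0282 0.0328 0.0359]
tape n 467 ctr 462.4 46.5 size 74.2 36.5 long-axis yaw 89.3 z [0.0369 0.0593 0.0658]
tape hi n 430 ctr 462.2 46.6 size 74.8 35.4 long-axis yaw 87.6 z [0.0465 0.0604 0.0659]
lt n 1023 ctr 640.8 21.6 size 66.4 118.8 long-axis yaw -80.7 z [0.0026 0.0054 0.0099]
rt n 153 ctr 685.3 -167.7 size 32.8 65.7 long-axis yaw -79.5 z [0.0019 0.0042 0.0089]
t 3.15 pos [ 0.4198 -0.2001  0.2503] units [1.76 0.24 3.26] yaw tool y -6.2 F [-0.8  0.2 -0. ] grip 0.999
turn units 2.38 q7 0.31
```

```bash
python3 -m jog '[[[1,0,0,1,1],[1,0,0,1,1],[1,0,0,1,0.38],[1,0.9,-0.06,1,0],[1,0.89,-0.07,0.8,0],[1,0,0,0,0]]]' 20
python3 - <<'E'
from h import *
plan(.4372,-.1305,.004,-18.1)
E
```

```text
time: 3.9
position: [0.4355, -0.1271, 0.0561]
tool_rot: [-2.534, -1.848, 0.003]
ft_force: [0.4, 0.0, -0.8]
grip_width: 0.999
t 3.9 pos [ 0.4355 -0.1271  0.0561] units [-0.07  0.07  1.3 ] yaw tool y -17.8 F [ 0.4  0.  -0.8] grip 0.999
turn units 0.06 q7 -0.13
```

```bash
python3 -m jog '[[[1,-0.07,0.07,0.6,0.06],[1,0,0,0.7,0],[1,0,0,0,0],[0,0,0,0,0],[0,0,0,0,0],[0,0,0,0,0],[0,0,0,0,0],[0,0,0,0,0],[0,0,0,0,0]]]' 25
python3 - <<'E'
from h import *
plan(.4372,-.1305,.004,-18.1)
E
```

```text
time: 5.03
position: [0.4387, -0.134, 0.0065]
tool_rot: [-2.546, -1.839, 0.001]
ft_force: [-1.9, -0.7, 0.8]
grip_width: 0.402
t 5.03 pos [ 0.4387 -0.134   0.0065] units [ 0.07 -0.06  0.06] yaw tool y -18.3 F [-1.9 -0.7  0.8] grip 0.402
turn units -0.04 q7 -0.17
```

```bash
python3 -m jog '[[[0,0,0,-0.8,0],[0,0,0,-1,0],[0,0,0,-1,-0.67],[0,0,0,-1,-0.67],[0,0,0,-1,0],[0,0,0,0,0]]]'
python3 - <<'E'
from h import *
plan(.60,-.40,.2,-11.6)
E
```

```text
time: 5.78
position: [0.4409, -0.1346, 0.2013]
tool_rot: [2.431, 1.982, 0.004]
ft_force: [0.7, -0.6, -2.5]
grip_width: 0.388
t 5.78 pos [ 0.4409 -0.1346  0.2013] units [-5.7   5.23  0.07] yaw tool y -11.6 F [ 0.7 -0.6 -2.5] grip 0.388
turn units -0.0 q7 0.07
```

```bash
python3 -m jog '[[[0,-0.82,0.75,0,0],[0,-0.82,0.75,0,0],[0,-0.82,0.75,0,0],[0,-0.81,0.75,0,0],[0,-0.81,0.75,0,0],[0,-0.81,0.74,0,0],[0,-0.81,0.74,0,0],[0,0,0,0,0],[0,0,0,0,0]]]'
python3 - <<'E'
from h import *
im,d=grab('wrist','w2'); plan(.6147,-.3415,.1,-11.6)
C=cloud(load('w2'))
for a in[('bb',.615,-.343,.004,.06),('top',.615,-.343,.022,.06),('cap',.60,-.40,.18,.24),('capearlow',.60,-.40,.18,.206)]:
    print(a[0],end=' ');fit(C,*a[1:],r=.09)
E
```

```text
time: 6.9
position: [0.5974, -0.3982, 0.196]
tool_rot: [-2.431, -1.983, 0.001]
ft_force: [-0.5, 0.5, -2.0]
grip_width: 0.386
t 6.95 pos [ 0.5977 -0.3978  0.197 ] units [1.46 0.14 2.43] yaw tool y -11.5 F [ 0.4  0.4 -1.4] grip 0.39
turn units 0.01 q7 0.25
bb n 4568 ctr 618.7 -327.0 size 91.2 52.0 long-axis yaw 78.4 z [0.0067 0.027  0.0327]
top n 1787 ctr 621.4 -315.1 size 43.5 37.2 long-axis yaw 78.0 z [0.0252 0.0315 0.0332]
cap n 9905 ctr 602.7 -371.8 size 53.3 59.1 long-axis yaw -11.5 z [0.1999 0.2087 0.2311]
capearlow n 4242 ctr 604.9 -359.9 size 29.1 38.2 long-axis yaw -11.8 z [0.1965 0.2012 0.2037]
```

View pics/w2.png

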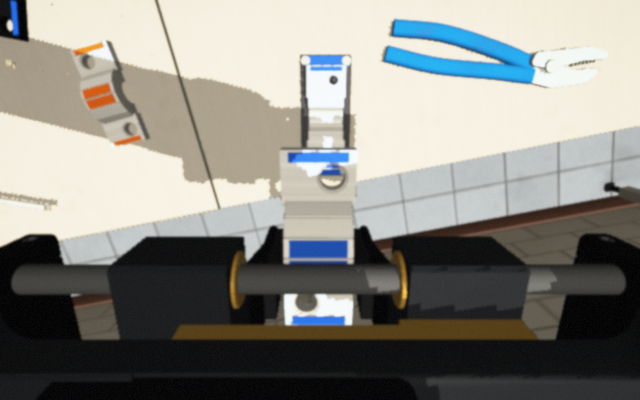

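The held blue cap has its far hole at (333,178), on the same side as the base's far dowel at (333,80), so the diagonal matches. Next I'll hover just above the dowels.

```bash
python3 -m jog '[[[0,0.68,0.09,0,0],[0,0.68,0.09,0.37,0],[0,0,0,1,0],[0,0,0,1,0],[0,0,0,1,0],[0,0,0,0,0],[0,0,0,0,0],[0,0,0,0,0]]]'
python3 - <<'E'
from h import *
im,d=grab('wrist','w3'); plan(.6147,-.3415,.037,-11.6)
cv2.imwrite('pics/w3.png',cv2.resize(im[90:340,240:400,::-1],None,fx=2.4,fy=2.4,interpolation=cv2.INTER_CUBIC))
E
```

```text
time: 7.95
position: [0.6177, -0.3481, 0.0668]
tool_rot: [2.431, 1.983, 0.003]
ft_force: [0.9, -0.1, -2.1]
grip_width: 0.386
t 8.0 pos [ 0.6174 -0.3482  0.0664] units [ 0.15 -0.1   0.74] yaw tool y -11.6 F [ 0.3 -0.8 -1.8] grip 0.388
turn units -0.0 q7 0.14
```

View pics/w3.png

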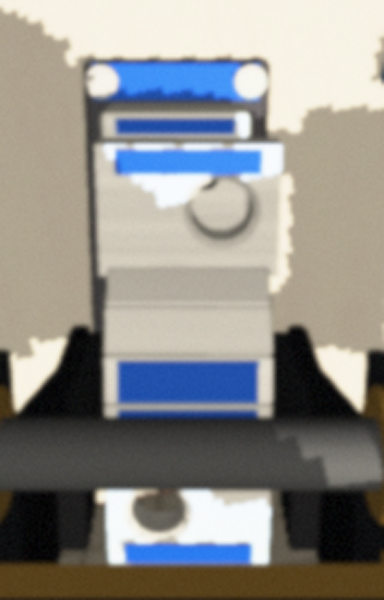

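```bash
python3 - <<'E'
from h import *
f=load('w3');P=f['P'];C=cloud(f)
# express in tool-aligned 2D frame (yaw -11.6)
a=np.radians(-11.6);y=np.array([np.cos(a),np.sin(a)]);x=np.array([-y[1],y[0]])
q=np.stack([C[...,:2]@x,C[...,:2]@y,C[...,2]],-1)*1000
t=np.array([.6174,-.3482]);print('tcp',t@x*1000,t@y*1000)
z=q[...,2]
for n,lo,hi in[('foot',3,10),('face',27,34),('capear',66,74),('arch',80,92)]:
    m=(abs(q[...,0]-t@x*1000)<90)&(abs(q[...,1]-t@y*1000)<40)&(z>lo)&(z<hi)
    m=cv2.morphologyEx(m.astype(np.uint8),cv2.MORPH_OPEN,np.ones((3,3),np.uint8))>0
    p=q[m]; print(n,len(p),'x',np.round(np.percentile(p[:,0],[1,99]),1),'y',np.round(np.percentile(p[:,1],[1,50,99]),1),'z',np.round(np.median(p[:,2]),1))
E
```

```text
tcp -216.94259339497302 674.8050912456599
foot 1662 x [-227.6 -149.6] y [645.9 666.1 697. ] z 7.8
face 1054 x [-190.9 -161.5] y [653.4 678.9 690.3] z 31.7
capear 5698 x [-262.8 -163.5] y [655.7 674.  693.7] z 71.8
arch 3644 x [-215.8 -195.2] y [650.8 674.5 698.5] z 86.6
```

```bash
python3 -m jog '[[[0,0.03,-0.075,0,0],[0,0,0,0,0],[0,0,0,0.25,0],[0,0,0,0.2,0],[0,0,0,0.15,0],[0,0,0,0,0],[0,0,0,0,0]]]'
python3 - <<'E'
from h import *
plan(.6147,-.3415,.037,-11.6)
E
```

```text
time: 8.88
position: [0.6135, -0.3459, 0.0399]
tool_rot: [2.435, 1.985, 0.0]
ft_force: [0.3, -0.3, -1.1]
grip_width: 0.385
t 8.88 pos [ 0.6135 -0.3459  0.0399] units [0.11 0.01 0.07] yaw tool y -11.6 F [ 0.3 -0.3 -1.1] grip 0.385
turn units -0.0 q7 0.13
```

```bash
python3 -m jog '[[[0,0,0,0.09,0],[0,0,0,0,0],[0,0,0,0,0],[1,0,0,0,0],[1,0,0,0,0],[1,0,0,0,0],[1,0,0,-0.5,0],[1,0,0,-1,0],[1,0,0,-1,0]]]'
python3 -m jog '[[[1,0.5,0,-1,0],[1,0.5,0,-1,0],[1,0,0,0,0],[1,0,0,0,0]]]'
python3 - <<'E'
from h import *
grab('wrist','w4'); C=cloud(load('w4'))
im=load('w4')['im']
cv2.imwrite('pics/w4.png',cv2.resize(im[90:340,200:420,::-1],None,fx=2.4,fy=2.4,interpolation=cv2.INTER_CUBIC))
for a in[('base+cap',.615,-.343,.004,.1),('ears',.615,-.343,.034,.047),('arch',.615,-.343,.05,.09)]:
    print(a[0],end=' ');fit(C,*a[1:],r=.09)
plan(.403,-.277,.2,3)
E
```

```text
time: 10.0
position: [0.6136, -0.3459, 0.1388]
tool_rot: [2.434, 1.985, 0.001]
ft_force: [0.2, 0.1, 0.4]
grip_width: 0.963
time: 10.5
position: [0.6212, -0.3071, 0.2168]
tool_rot: [2.434, 1.984, -0.001]
ft_force: [-0.8, -0.5, -0.7]
grip_width: 1.001
base+cap n 4464 ctr 615.7 -341.9 size 123.1 52.0 long-axis yaw 78.5 z [0.0068 0.0415 0.0578]
ears n 973 ctr 621.5 -308.3 size 29.9 38.0 long-axis yaw -11.7 z [0.0396 0.0418 0.0451]
arch n 1054 ctr 614.5 -342.1 size 37.2 33.9 long-axis yaw 78.7 z [0.0511 0.0564 0.0588]
t 10.55 pos [ 0.6205 -0.3074  0.2156] units [-0.35 -5.48  0.4 ] yaw tool y -11.7 F [ 0.7  0.4 -0.2] grip 1.0
turn units -2.93 q7 0.11
```

View pics/w4.png

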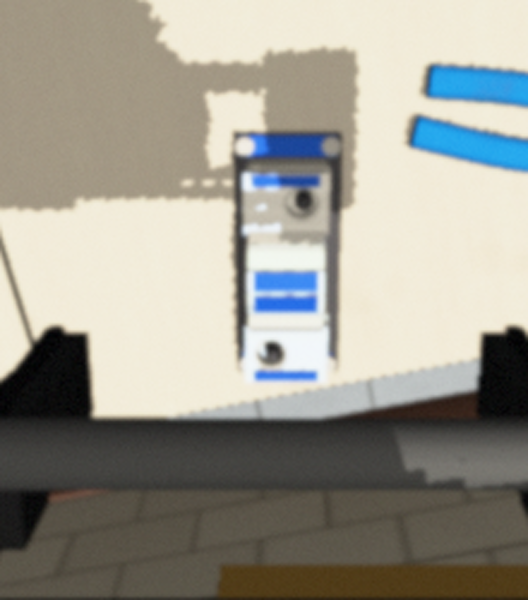

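The blue cap is seated: both dowels show in the holes at crop (302,201) and (270,352), and the ear tops are at about 40 mm. Next is the orange cap.

```bash
python3 -m jog '[[[1,0,0,0,-1],[1,0,0,0,-1],[1,0,0,0,-0.93],[1,0.17,-0.9,0.4,0],[1,0.17,-0.9,0.6,0],[1,0.17,-0.9,0.6,0],[1,0.18,-0.9,0.7,0],[1,0.18,-0.9,0.8,0],[1,0.18,-0.89,0.8,0],[1,0,0,0,0]]]'
python3 -m jog '[[[1,0,0,0,0],[1,0,0,0,0]]]'
python3 - <<'E'
from h import *
plan(.4032,-.2766,.004,3)
E
```

```text
time: 11.8
position: [0.3973, -0.275, 0.056]
tool_rot: [-2.159, -2.268, 0.004]
ft_force: [0.1, -0.5, -0.1]
grip_width: 0.997
time: 12.05
position: [0.4054, -0.2768, 0.061]
tool_rot: [2.16, 2.278, 0.001]
ft_force: [0.4, -0.5, 0.9]
grip_width: 1.004
t 12.05 pos [ 0.4054 -0.2768  0.061 ] units [ 0.01 -0.06  1.43] yaw tool y 3.1 F [ 0.4 -0.5  0.9] grip 1.004
turn units 0.01 q7 0.54
```

```bash
python3 -m jog '[[[1,0,-0.05,0.8,0],[1,0,0,0.6,0],[1,0,0,0,0],[0,0,0,0,0],[0,0,0,0,0],[0,0,0,0,0],[0,0,0,0,0],[0,0,0,0,0],[0,0,0,0,0]]]' 25
python3 - <<'E'
from h import *
plan(.4032,-.2766,.004,3)
E
```

```text
time: 13.18
position: [0.4019, -0.2763, 0.0042]
tool_rot: [2.162, 2.279, -0.0]
ft_force: [-0.2, -0.0, -0.4]
grip_width: 0.404
t 13.18 pos [ 0.4019 -0.2763  0.0042] units [-0.01  0.03  0.  ] yaw tool y 3.0 F [-0.2 -0.  -0.4] grip 0.404
turn units 0.01 q7 0.5
```

```bash
python3 -m jog '[[[0,0,0,-0.8,0],[0,0,0,-1,0],[0,0,0,-1,-1],[0,0,0,-1,-1],[0,0,0,-1,-1],[0,0,0,0,-0.14]]]'
python3 -m jog '[[[0,0.77,0.98,0,0],[0,0.77,0.98,0,0],[0,0.77,0.98,0,0],[0,0.77,0.98,0,0],[0,0.77,0.98,0,0],[0,0.77,0.98,0,0],[0,0.77,0.98,0,0],[0,0.77,0.98,0,0],[0,0.77,0.98,0,0],[0,0.77,0.98,0,0]]]'
python3 -m jog '[[[0,0,0,0,0],[0,0,0,0,0],[0,0,0,0,0]]]'
cat >> h.py <<'E'
def tf(C,t,yaw,bands,rx=110,ry=45):
    a=np.radians(yaw);y=np.array([np.cos(a),np.sin(a)]);x=np.array([-y[1],y[0]])
    q=np.stack([(C[...,:2]-t[:2])@x,(C[...,:2]-t[:2])@y,C[...,2]],-1)*1000
    for n,lo,hi in bands:
        m=(abs(q[...,0])<rx)&(abs(q[...,1])<ry)&(q[...,2]>lo)&(q[...,2]<hi)
        m=cv2.morphologyEx(m.astype(np.uint8),cv2.MORPH_OPEN,np.ones((3,3),np.uint8))>0
        p=q[m]
        if len(p): print(n,len(p),'x',np.round(np.percentile(p[:,0],[.5,99.5]),1),'y',np.round(np.percentile(p[:,1],[.5,99.5]),1),'z',np.round(np.median(p[:,2]),1))
E
python3 - <<'E'
from h import *
im,d=grab('wrist','w5'); plan(.653,.208,.1,18.7); s=get_state()
C=cloud(load('w5'))
fit(C,.653,.208,.004,.06,r=.09); fit(C,.653,.208,.027,.036,r=.09);fit(C,s['position'][0],s['position'][1],s['position'][2]-.01,s['position'][2]+.012)
tf(C,s['position'],18.7,[('foot',3,10),('face',27,34),('capear',s['position'][2]*1000,s['position'][2]*1000+10)])
E
```

```text
time: 13.92
position: [0.4036, -0.2774, 0.1991]
tool_rot: [1.826, 2.549, -0.001]
ft_force: [0.9, -0.3, -1.9]
grip_width: 0.389
time: 15.18
position: [0.6741, 0.1422, 0.1936]
tool_rot: [-1.83, -2.551, 0.004]
ft_force: [0.2, -0.7, -1.1]
grip_width: 0.388
time: 15.55
position: [0.6739, 0.1391, 0.1954]
tool_rot: [1.833, 2.551, -0.003]
ft_force: [-0.2, 0.5, -1.1]
grip_width: 0.389
t 15.6 pos [0.674  0.1392 0.1958] units [1.8  0.05 2.39] yaw tool y 18.6 F [ 0.6 -0.6 -2.1] grip 0.389
turn units -0.02 q7 -0.13
n 6044 ctr 652.9 215.1 size 51.8 119.7 long-axis yaw -70.3 z [0.0067 0.0303 0.0328]
n 1706 ctr 643.3 241.4 size 37.5 39.7 long-axis yaw -70.3 z [0.03   0.0315 0.0329]
n 4423 ctr 663.1 172.3 size 38.1 29.8 long-axis yaw 18.8 z [0.1979 0.2028 0.206 ]
foot 1283 x [-63.8 109.3] y [-44.1  30.9] z 7.5
face 2434 x [ 27.3 109.8] y [-14.1  23.7] z 31.5
capear 6052 x [-44.5  49.5] y [-22.6  23.2] z 202.7
```

View pics/w5.png

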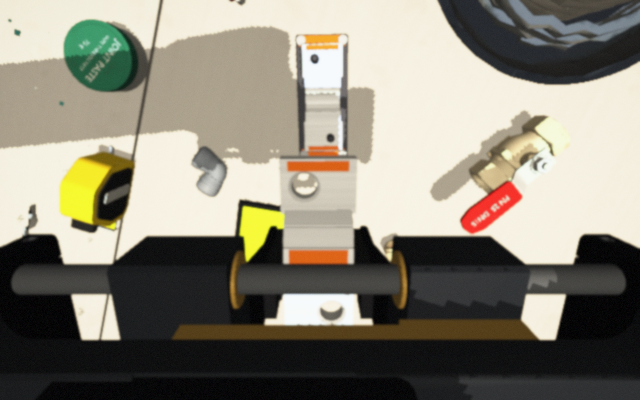

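The orange cap's far hole at (305,184) is to the left and the base's far dowel at (314,58) is also to the left, so they match.

```bash
python3 -m jog '[[[0,0,0,0,-0.22],[0,0.95,0.07,0,0],[0,0.96,0.065,0.43,0],[0,0,0,1,0],[0,0,0,1,0],[0,0,0,0.9,0],[0,0,0,0,0],[0,0,0,0,0],[0,0,0,0,0]]]'
python3 - <<'E'
from h import *
grab('wrist','w6'); plan(.6535,.213,.034,19.7); s=get_state()
C=cloud(load('w6')); z=s['position'][2]*1000
tf(C,s['position'],19.7,[('foot',3,10),('face',27,34),('capear',z,z+12),('arch',z+15,z+30)],rx=90,ry=32)
E
```

```text
time: 16.73
position: [0.6547, 0.2155, 0.0655]
tool_rot: [1.804, 2.569, 0.005]
ft_force: [0.4, 0.4, -2.1]
grip_width: 0.386
t 16.77 pos [0.6545 0.2155 0.0652] units [-0.05 -0.05  0.78] yaw tool y 19.8 F [ 0.   0.2 -0.9] grip 0.384
turn units 0.03 q7 -0.28
foot 1371 x [-11.6  60.1] y [-27.5  23.8] z 7.9
face 731 x [20.2 48.1] y [-19.9  16.9] z 31.6
capear 6321 x [-44.6  49.5] y [-22.9  23.7] z 72.8
arch 3414 x [ 2. 19.] y [-24.6  26. ] z 86.7
```

```bash
python3 -m jog '[[[0,-0.04,-0.05,0,0],[0,0,0,0,0],[0,0,0,0.25,0],[0,0,0,0.2,0],[0,0,0,0.15,0],[0,0,0,0,0],[0,0,0,0,0]]]'
python3 - <<'E'
from h import *
plan(.6535,.213,.034,19.7)
E
```

```text
time: 17.65
position: [0.6521, 0.213, 0.039]
tool_rot: [1.805, 2.571, 0.0]
ft_force: [0.5, 0.7, -2.1]
grip_width: 0.394
t 17.65 pos [0.6521 0.213  0.039 ] units [-0.01  0.03  0.13] yaw tool y 19.8 F [ 0.5  0.7 -2.1] grip 0.394
turn units 0.03 q7 -0.29
```

```bash
python3 -m jog '[[[0,0,0,0.11,0],[0,0,0,0,0],[0,0,0,0,0],[1,0,0,0,0],[1,0,0,0,0],[1,0,0,0,0],[1,0,0,-0.5,0],[1,0,0,-1,0],[1,0,0,-1,0]]]'
python3 -m jog '[[[1,0.5,0,-1,0],[1,0.5,0,-1,0],[1,0,0,0,0],[1,0,0,0,0]]]'
python3 - <<'E'
from h import *
grab('wrist','w7'); C=cloud(load('w7'))
im=load('w7')['im']
cv2.imwrite('pics/w7.png',cv2.resize(im[60:340,120:420,::-1],None,fx=2,fy=2,interpolation=cv2.INTER_CUBIC))
for a in[('base+cap',.653,.213,.004,.1),('ears',.653,.213,.034,.047),('arch',.653,.213,.05,.09)]:
    print(a[0],end=' ');fit(C,*a[1:],r=.09)
for n in('w5','w7'):
  C=cloud(load(n))
  for a in [('tin',.444,.178,.025,.05),('tape',.462,.045,.008,.1),('lt',.641,.0216,.003,.02),('rt',.66,-.18,.0015,.02)]:
    print(n,a[0],end=' ');fit(C,*a[1:])
plan(.444,.178,.12)
E
```

```text
time: 18.77
position: [0.6521, 0.2131, 0.1371]
tool_rot: [1.805, 2.571, 0.001]
ft_force: [1.0, -0.6, -0.1]
grip_width: 0.96
time: 19.27
position: [0.6385, 0.25, 0.2151]
tool_rot: [1.805, 2.57, -0.0]
ft_force: [0.4, -0.0, -1.0]
grip_width: 1.0
base+cap n 4483 ctr 653.6 213.6 size 52.0 123.0 long-axis yaw -70.4 z [0.0067 0.0414 0.0578]
ears n 972 ctr 640.7 246.0 size 37.5 29.3 long-axis yaw 20.2 z [0.0391 0.0417 0.0451]
arch n 1044 ctr 652.5 213.1 size 33.4 37.4 long-axis yaw -69.4 z [0.0511 0.0562 0.0588]
w5 tin n 4181 ctr 445.3 183.0 size 61.9 61.4 long-axis yaw 68.3 z [0.031  0.0352 0.0366]
w5 tape n 4613 ctr 464.8 43.4 size 37.7 91.1 long-axis yaw -89.5 z [0.0155 0.0523 0.0668]
w5 lt n 1704 ctr 631.5 49.4 size 53.8 71.0 long-axis yaw -80.6 z [0.0058 0.0072 0.0109]
w5 rt none
w7 tin n 2875 ctr 445.1 183.6 size 63.5 61.7 long-axis yaw 15.5 z [0.0308 0.0352 0.0366]
w7 tape none
w7 lt n 2289 ctr 639.4 39.2 size 66.3 82.8 long-axis yaw -80.8 z [0.0059 0.0072 0.0109]
w7 rt none
t 19.32 pos [0.6384 0.2492 0.214 ] units [-0.03 -5.17  2.35] yaw tool y 19.8 F [ 0.4 -0.3 -0.6] grip 1.003
```

View pics/w7.png

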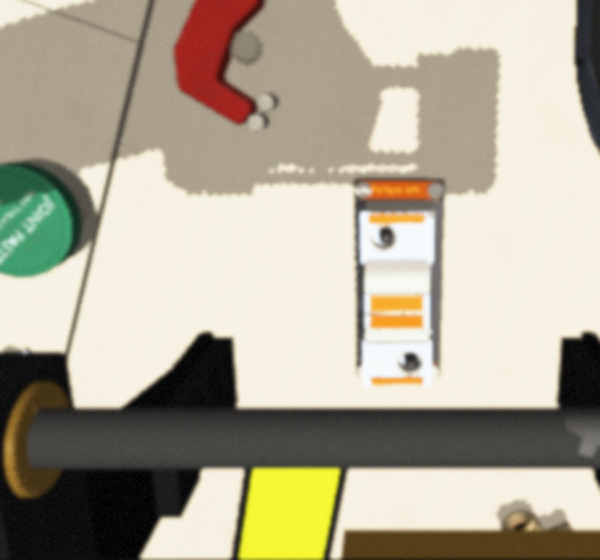

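The orange cap is seated: both dowels show at crop (383,237) and (410,362), and the ears are at the same height as the blue ones. Next is the tin.

```bash
python3 -m jog '[[[1,0.06,-0.86,0,0],[1,0,-0.86,0,0],[1,0,-0.85,0.2,0],[1,0,-0.85,0.4,0],[1,0,-0.85,0.8,0],[1,0,-0.85,0.8,0],[1,0,0,0,0],[1,0,0,0,0],[1,0,0,0,0]]]'
python3 - <<'E'
from h import *
grab('wrist','w8'); C=cloud(load('w8'))
fit(C,.444,.18,.025,.05);fit(C,.444,.18,.032,.05)
plan(.445,.182,.010)
E
```

```text
time: 20.45
position: [0.4465, 0.1837, 0.1275]
tool_rot: [1.806, 2.57, 0.003]
ft_force: [0.3, 0.2, -0.0]
grip_width: 1.007
n 4443 ctr 444.8 183.8 size 61.5 61.3 long-axis yaw 20.2 z [0.0339 0.0352 0.0364]
n 4343 ctr 444.8 183.7 size 61.5 61.1 long-axis yaw 20.2 z [0.0341 0.0353 0.0364]
t 20.5 pos [0.4463 0.1837 0.1274] units [-0.03 -0.05  2.93] yaw tool y 19.8 F [-0.2 -0.4 -0.4] grip 1.0
```

```bash
python3 -m jog '[[[1,0.015,-0.035,1,0],[1,0,0,1,0],[1,0,0,0.9,0],[1,0,0,0,0],[0,0,0,0,0],[0,0,0,0,0],[0,0,0,0,0],[0,0,0,0,0]]]' 15
python3 - <<'E'
from h import *
plan(.6606,-.18,.15)
C=cloud(load('w1'));fit(C,.6606,-.18,.0015,.02);
for n in('w2','w4'):
  C=cloud(load(n)); fit(C,.66,-.18,.003,.02)
E
```

```text
time: 21.5
position: [0.4443, 0.1834, 0.0115]
tool_rot: [1.805, 2.569, 0.002]
ft_force: [-0.1, -0.3, 4.8]
grip_width: 0.71
t 21.5 pos [0.4443 0.1834 0.0115] units [-10.38   2.01  -3.45] yaw tool y 19.8 F [-0.1 -0.3  4.8] grip 0.71
n 4295 ctr 660.6 -178.2 size 89.6 91.2 long-axis yaw -0.3 z [0.0033 0.005  0.0089]
none
n 5795 ctr 659.1 -180.7 size 83.1 87.3 long-axis yaw -11.1 z [0.0036 0.0051 0.009 ]
```

```bash
python3 -m jog '[[[0,0,0,-0.9,0],[0,0,0,-1,0],[0,0,0,-1,0],[0,-0.9,0.15,-0.9,0],[0,-1,0.16,-0.6,0],[0,-1,0.17,0,0],[0,-1,0.17,0,0],[0,-1,0.17,0,0],[0,-1,0.17,0,0],[0,-1,0.17,0,0]]]'
python3 -m jog '[[[0,-1,0.17,0,0],[0,-1,0.17,0,0],[0,-1,0.17,0,0],[0,-1,0.17,0,0],[0,-1,0.17,0,0],[0,-0.2,0,0,0],[0,0,0,0,0],[0,0,0,0,0],[0,0,0,0,0]]]'
python3 - <<'E'
from h import *
im,d=grab('wrist','w9'); C=cloud(load('w9'));s=get_state()
fit(C,.6606,-.179,.0025,.02); plan(.6606,-.179,.013)
z=s['position'][2]*1000; tf(C,s['position'],19.8,[('tintop',z+15,z+30)],ry=40)
f=load('w9');cs=at_z(f,[[318,100]],.007);print(cs)
cv2.imwrite('pics/w9.png',im[:,:,::-1])
E
```

```text
time: 22.75
position: [0.581, -0.0618, 0.1863]
tool_rot: [-1.805, -2.571, 0.001]
ft_force: [0.1, 0.9, -1.1]
grip_width: 0.71
time: 23.88
position: [0.6833, -0.2431, 0.187]
tool_rot: [1.803, 2.573, 0.0]
ft_force: [-0.8, 0.2, -0.5]
grip_width: 0.713
n 5975 ctr 659.2 -179.0 size 87.3 86.4 long-axis yaw 20.3 z [0.0036 0.005  0.0088]
t 23.93 pos [ 0.6833 -0.2434  0.187 ] units [1.71 0.01 4.35] yaw tool y 19.9 F [-0.8 -0.8 -1.5] grip 0.708
tintop 9452 x [-29.4  30.9] y [-37.6  37.8] z 210.6
[[ 0.65761439 -0.17174249  0.007     ]]
```

View pics/w9.png

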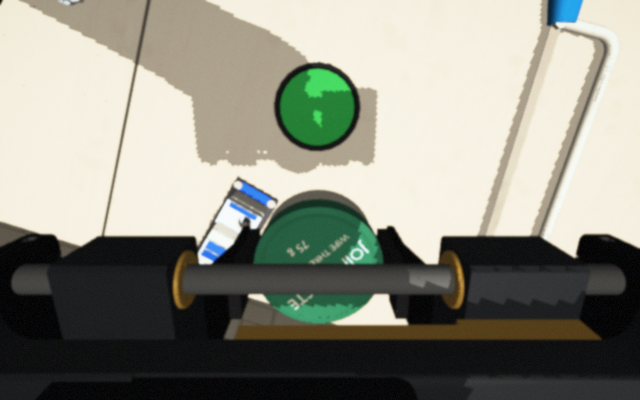

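```bash
python3 -m jog '[[[0,0.85,0,0,0],[0,0.85,0,0.6,0],[0,0,0,1,0],[0,0,0,1,0],[0,0,0,0.9,0],[0,0,0,0,0],[0,0,0,0,0],[0,0,0,0,0]]]'
python3 - <<'E'
from h import *
plan(.6594,-.1796,.0145)
E
```

```text
time: 24.92
position: [0.6618, -0.1809, 0.0491]
tool_rot: [1.803, 2.568, 0.002]
ft_force: [-1.1, -0.4, -0.2]
grip_width: 0.714
t 24.93 pos [ 0.6618 -0.1809  0.0491] units [ 0.05 -0.05  0.86] yaw tool y 19.8 F [-1.1 -0.4 -0.2] grip 0.714
```

```bash
python3 -m jog '[[[0,0.04,-0.04,0.5,0],[0,0,0,0.35,0],[0,0,0,0,0],[0,0,0,0,0],[1,0,0,0,0],[1,0,0,0,0],[1,0,0,-0.5,0],[1,0,0,-1,0],[1,0,0,-1,0],[1,0,0,-1,0]]]'
python3 -m jog '[[[1,0,0,0,1],[1,0,0,0,1],[1,0,0,0,1],[1,0,0,0,0.96],[1,0,0,0,0]]]'
python3 - <<'E'
from h import *
grab('wrist','w10'); C=cloud(load('w10'))
fit(C,.66,-.18,.0025,.02);fit(C,.66,-.18,.03,.05)
plan(.464,.052,.16)
E
```

```text
time: 26.18
position: [0.6586, -0.1797, 0.1558]
tool_rot: [1.804, 2.569, 0.001]
ft_force: [0.4, -0.1, -0.5]
grip_width: 0.997
time: 26.8
position: [0.6587, -0.1796, 0.1543]
tool_rot: [2.218, 2.222, 0.001]
ft_force: [-0.6, -0.4, 0.8]
grip_width: 1.003
n 2244 ctr 660.0 -173.9 size 76.9 87.1 long-axis yaw -6.7 z [0.0039 0.0065 0.0098]
n 3744 ctr 658.7 -179.6 size 61.7 60.7 long-axis yaw 88.6 z [0.0367 0.038  0.0391]
t 26.85 pos [ 0.6586 -0.1797  0.154 ] units [ 5.8  -4.85 -0.16] yaw tool y 0.1 F [-0.4  0.4  0.1] grip 0.999
```

```bash
python3 -m jog '[[[1,0.83,-0.7,0,0],[1,0.83,-0.7,0,0],[1,0.83,-0.69,0,0],[1,0.83,-0.69,0,0],[1,0.83,-0.69,0,0],[1,0.83,-0.69,0,0],[1,0.82,-0.69,0,0],[1,0,0,0,0],[1,0,0,0,0],[1,0,0,0,0]]]'
python3 - <<'E'
from h import *
im,d=grab('wrist','w11'); C=cloud(load('w11'))
for lo in(.008,.03,.05): fit(C,.463,.047,lo,.1)
plan(.464,.052,.03,0)
cv2.imwrite('pics/w11.png',im[:,:,::-1])
E
```

```text
time: 28.1
position: [0.4647, 0.0511, 0.1527]
tool_rot: [2.222, 2.221, 0.001]
ft_force: [0.4, -0.7, -0.6]
grip_width: 0.999
n 3688 ctr 462.1 51.2 size 40.5 74.9 long-axis yaw -89.3 z [0.041  0.0624 0.0671]
n 3579 ctr 463.4 51.2 size 74.7 37.7 long-axis yaw 89.9 z [0.0473 0.0627 0.0672]
n 3218 ctr 463.4 49.9 size 71.6 37.6 long-axis yaw 89.8 z [0.0512 0.0636 0.0672]
t 28.15 pos [0.4646 0.0512 0.1526] units [ 0.02 -0.02  3.06] yaw tool y -0.0 F [-0.4 -0.3 -0.6] grip 1.002
turn units -0.01 q7 -0.16
```

View pics/w11.png

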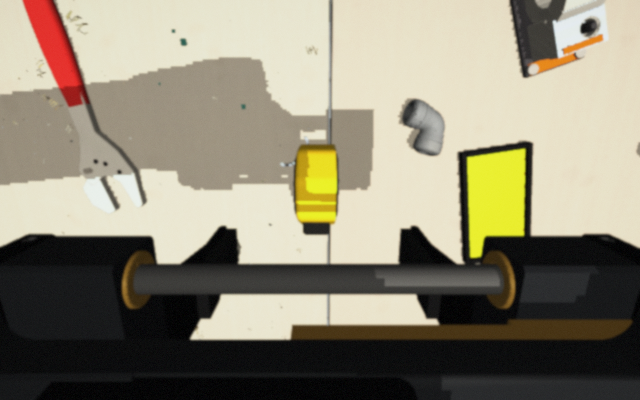

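```bash
python3 -m jog '[[[1,0,-0.02,1,0],[1,0,0,1,0],[1,0,0,0.85,0],[1,0,0,0.37,0],[1,0,0,0,0],[0,0,0,0,0],[0,0,0,0,0],[0,0,0,0,0],[0,0,0,0,0],[0,0,0,0,0]]]' 25
python3 -m jog '[[[0,0,0,0,0],[0,0,0,-0.7,0],[0,0,0,-1,0],[0,0,0,-1,0],[0,0,0,-1,0],[0,0,0,-0.3,0],[0,0,0,0,0]]]'
python3 - <<'E'
from h import *
plan(.64,-.05,.18,9.3)
E
```

```text
time: 29.4
position: [0.4633, 0.052, 0.0239]
tool_rot: [2.22, 2.222, 0.0]
ft_force: [0.4, 0.1, -0.2]
grip_width: 0.516
time: 30.28
position: [0.4631, 0.0519, 0.1832]
tool_rot: [2.221, 2.222, -0.001]
ft_force: [0.1, -0.0, -2.3]
grip_width: 0.376
t 30.27 pos [0.4631 0.0519 0.1832] units [-2.55  4.42  0.08] yaw tool y 0.0 F [ 0.1 -0.  -2.3] grip 0.376
turn units -1.85 q7 -0.14
```

```bash
python3 -m jog '[[[0,0,0,0,-0.9],[0,0,0,0,-0.95],[0,-0.71,0.85,0,0],[0,-0.71,0.85,0,0],[0,-0.7,0.85,0,0],[0,-0.7,0.85,0,0],[0,-0.7,0.84,0,0],[0,0,0,0,0],[0,0,0,0,0],[0,0,0,0,0]]]'
python3 - <<'E'
from h import *
im,d=grab('wrist','w12'); C=cloud(load('w12'));s=get_state()
fit(C,.641,.0235,.0035,.02); plan(.641,.0235,.03,9.3)
z=s['position'][2]*1000; tf(C,s['position'],9.3,[('case',z+20,z+46),('low',z-30,z-5),('mid',z-5,z+10)],ry=40)
cv2.imwrite('pics/w12.png',im[:,:,::-1])
E
```

```text
time: 31.52
position: [0.6522, -0.0582, 0.1829]
tool_rot: [-2.031, -2.395, 0.001]
ft_force: [-0.2, -0.5, -2.5]
grip_width: 0.371
n 8450 ctr 641.4 26.4 size 66.2 118.3 long-axis yaw -81.1 z [0.0058 0.0073 0.011 ]
t 31.57 pos [ 0.6525 -0.0584  0.1834] units [2.07 0.05 3.84] yaw tool y 9.4 F [-0.  -0.2 -2.3] grip 0.382
turn units 0.02 q7 0.05
case 8622 x [-29.6  35.7] y [-26.7  27. ] z 219.2
low 248 x [35.9 37. ] y [-14.9  15.9] z 173.6
mid 550 x [12.1 37. ] y [-24.9  25. ] z 187.2
```

View pics/w12.png

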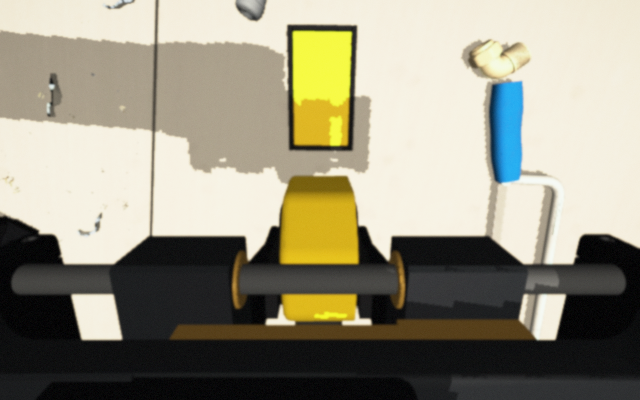

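```bash
python3 -m jog '[[[0,0,0,0,0.08],[0,0.78,0.02,0,0],[0,0.78,0.02,0,0],[0,0.78,0.02,0.83,0],[0,0,0,1,0],[0,0,0,1,0],[0,0,0,0,0],[0,0,0,0,0],[0,0,0,0,0]]]'
python3 - <<'E'
from h import *
plan(.6402,.0343,.0295,9)
E
```

```text
time: 32.7
position: [0.6429, 0.0336, 0.0731]
tool_rot: [2.041, 2.384, 0.004]
ft_force: [-0.1, -0.2, -2.7]
grip_width: 0.374
t 32.7 pos [0.6429 0.0336 0.0731] units [ 0.03 -0.07  1.09] yaw tool y 8.9 F [-0.1 -0.2 -2.7] grip 0.374
turn units -0.02 q7 -0.15
```

```bash
python3 -m jog '[[[0,0.02,-0.05,0.5,0],[0,0,0,0.35,0],[0,0,0,0.15,0],[0,0,0,0.09,0],[0,0,0,0,0],[0,0,0,0,0]]]'
python3 - <<'E'
from h import *
plan(.6402,.0343,.0295,9)
E
```

```text
time: 33.45
position: [0.6376, 0.0335, 0.0301]
tool_rot: [-2.042, -2.386, 0.007]
ft_force: [-12.3, -2.5, 21.8]
grip_width: 0.375
t 33.45 pos [0.6376 0.0335 0.0301] units [0.01 0.07 0.01] yaw tool y 8.9 F [-12.3  -2.5  21.8] grip 0.375
turn units -0.03 q7 -0.17
```

```bash
python3 -m jog '[[[0,0,0,-0.03,0],[0,0,0,0,0]]]'
python3 - <<'E'
from h import *
im,d=grab('wrist','w13'); C=cloud(load('w13'));s=get_state();plan(.6402,.0343,.0295,9)
fit(C,.641,.026,.0035,.013)
tf(C,s['position'],8.9,[('tray',4,13),('case',40,90),('low',15,30)],rx=90,ry=40)
im,d=grab('side','s13')
cv2.imwrite('pics/s13.png',cv2.resize(im[180:280,260:400,::-1],None,fx=5,fy=5,interpolation=cv2.INTER_CUBIC))
E
```

```text
time: 33.7
position: [0.6385, 0.0336, 0.0301]
tool_rot: [-2.043, -2.387, 0.003]
ft_force: [-7.3, -0.6, 12.0]
grip_width: 0.375
t 33.75 pos [0.6386 0.0337 0.03  ] units [0.01 0.04 0.01] yaw tool y 8.9 F [-6.7 -1.4 13.3] grip 0.374
turn units -0.02 q7 -0.17
n 5578 ctr 636.6 56.8 size 66.3 56.9 long-axis yaw 8.7 z [0.006  0.0078 0.0113]
tray 5890 x [-65.3  51.4] y [-31.1  34.3] z 7.9
case 10319 x [-29.7  36.5] y [-26.3  26.9] z 66.8
low 341 x [35.3 36.8] y [-15.   16.1] z 23.3
```

View pics/s13.png

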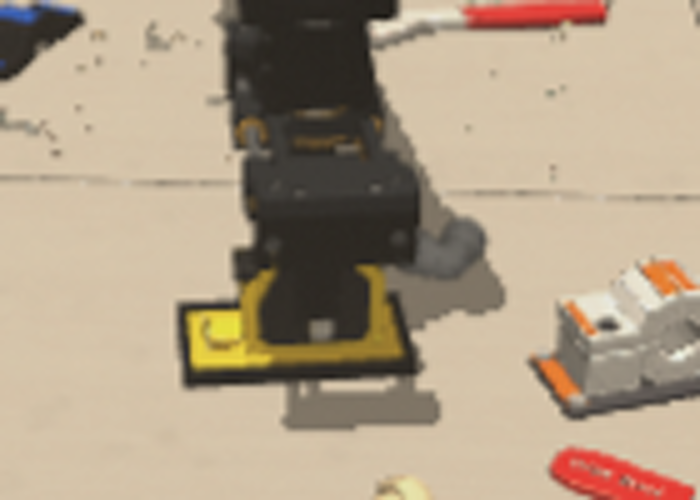

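The tape stands on the tray floor inside the rim. I'll release it and check.

```bash
python3 -m jog '[[[0,0,0.03,-0.03,0],[0,0,0,0,0],[1,0,0,0,0],[1,0,0,0,0],[1,0,0,0,0],[1,0,0,-0.5,0],[1,0,0,-1,0],[1,0,0,-1,0],[1,0,0,-1,0],[1,0,0,-1,0]]]'
python3 -m jog '[[[1,-1,0,-1,0],[1,-1,0,-0.5,0],[1,-1,0,0,0],[1,0,0,0,0],[1,0,0,0,0]]]'
python3 - <<'E'
from h import *
im,d=grab('wrist','w14'); C=cloud(load('w14'));plan(.64,.03,.03,9)
for lo,hi in((.0035,.013),(.03,.1),(.06,.1)): fit(C,.641,.026,lo,hi)
im,d=grab('side','s14'); C=cloud(load('w14'))
cv2.imwrite('pics/s14.png',cv2.resize(im[140:290,140:480,::-1],None,fx=2.3,fy=2.3,interpolation=cv2.INTER_CUBIC))
grab('top','t14');C=cloud(load('t14'));C0=cloud(load('top0'))
for nm,a in dict(tin=(.66,-.18,.03,.05),elb=(.559,.099,.006,.05),blk=(.335,-.19,.006,.05),bb=(.615,-.343,.05,.08),bo=(.653,.213,.05,.08),cut=(.517,.318,.006,.05)).items():
    print(nm);fit(C0,*a,r=.06);fit(C,*a,r=.06)
E
```

```text
time: 35.05
position: [0.6405, 0.0343, 0.2124]
tool_rot: [2.041, 2.386, 0.002]
ft_force: [0.7, -0.6, 0.5]
grip_width: 0.999
time: 35.67
position: [0.6588, -0.0836, 0.2703]
tool_rot: [2.042, 2.387, 0.002]
ft_force: [-0.8, 0.6, 0.4]
grip_width: 1.0
t 35.73 pos [ 0.6588 -0.0828  0.2701] units [ 2.85 -0.03  6.  ] yaw tool y 9.0 F [0.2 0.2 0. ] grip 1.001
turn units -0.0 q7 0.1
n 3048 ctr 641.4 26.4 size 66.0 117.9 long-axis yaw -81.2 z [0.0057 0.0079 0.0114]
n 2379 ctr 640.8 32.8 size 37.2 73.3 long-axis yaw -81.8 z [0.0534 0.0676 0.0718]
n 1702 ctr 639.6 36.1 size 35.3 51.3 long-axis yaw -81.2 z [0.062  0.0693 0.072 ]
tin
none
none
elb
n 191 ctr 562.4 98.1 size 31.3 53.5 long-axis yaw -61.5 z [0.0093 0.0198 0.0256]
n 187 ctr 562.4 98.0 size 31.4 53.8 long-axis yaw -65.1 z [0.0108 0.0202 0.0264]
blk
n 391 ctr 312.6 -180.3 size 37.6 70.9 long-axis yaw -23.1 z [0.0084 0.0191 0.0278]
none
bb
none
n 72 ctr 613.6 -351.1 size 33.5 15.4 long-axis yaw 6.2 z [0.0508 0.0555 0.0591]
bo
none
n 139 ctr 653.1 206.1 size 36.6 26.0 long-axis yaw 5.9 z [0.0509 0.0544 0.0579]
cut
n 470 ctr 515.9 319.6 size 42.4 111.0 long-axis yaw -82.6 z [0.0104 0.0177 0.0212]
n 454 ctr 516.2 319.6 size 41.6 111.3 long-axis yaw -82.5 z [0.0094 0.0173 0.0211]
```

View pics/s14.png

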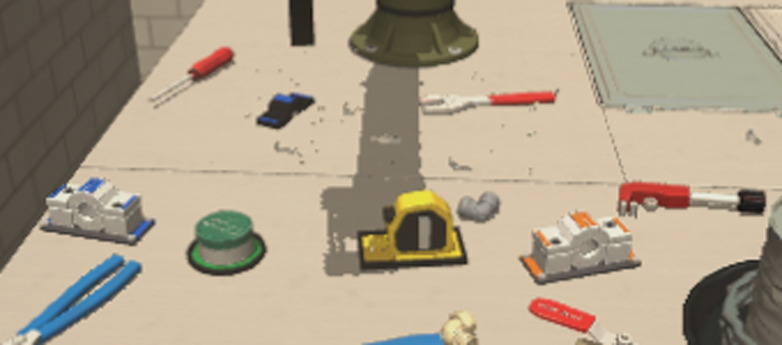

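The side picture shows both caps seated (crop 100,205 and 580,240), the tin upright in the round tray (228,240), and the tape upright in the long tray (415,225). The elbow and cutter haven't moved. I'm handing in.

```bash
python3 - <<'E'
from bench import job
print(job.close_job())
E
```

```text
the job is handed in; nothing more can be done
None
```

The kit is put away and the job was handed in at about 36 s on the robot's clock, with no verdict reported.

- **Caps:** the blue and orange caps are each on their own base. Both dowels show through the holes, and the ear tops measure about 40 mm, as they should when flat on the base.
- **Tin:** it stands upright in the round tray, about 1 mm off centre, with its top near 37 mm.
- **Tape measure:** it stands upright in the long tray, inside the rim and within about 1° of the tray's direction, with its top near 70 mm.
- **Bystanders:** the elbow and the cutter measured the same before and after, to within 0.5 mm.

**Disagreements and failed checks:**
- The tape pressed on the tray floor with about 22 N while I set it down. I eased off before releasing, and it stayed upright.
- The last top-camera check found nothing at the tin and the black look-alike, probably because the arm was in the way. Instead, the side picture shows both where they should be, and a wrist-camera measurement confirms the tin's position.
- The top and wrist cameras disagreed by 2–6 mm in y, so I used the wrist camera for the fits.

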